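Interleave two glass strips and hold them under the press

ROBOT

A 7-joint arm with a two-finger parallel gripper is mounted at the origin on the work surface. World frame = base frame: x ahead of the robot, y to its left, z up, the work surface at z = 0. Lengths are in mm, angles in rad, forces in N, time in s.
With the tool pointing down it reaches from about 400 to 875 mm from the base axis. Payload 4.4 kg.
Tool frame: the origin (TCP) lies on the centre line of the jaws, within the pads' length; the fingertips stand 19 mm ahead of it and the grasp point (between the pads) is the TCP; z points along the fingers, y is the line along which they close (so a half turn about z gives the same grasp; the last joint's range is limited). The gripper opens to 85 mm and grips with 20 to 120 N. Pads are 22 mm wide; open, the fingers measure 114 mm over their backs; the gripper's body (76 mm by 85 mm) begins 54 mm behind the grasp point. The pads swing forward as they close: fully open they stand 13 mm farther back than shut.
Start: joints at [-1.223, 0.628, 0.038, 1.517, -0.027, 0.996, -0.02], TCP at [261.338, 595.164, 250.313] pointing down, gripper open.
Joint ranges: [-3.06, 3.06], [-0.37, 2.12], [-1.25, 1.32], [0.18, 2.47], [-1.1, 4.24], [0.23, 1.98], [-2.94, 2.94]. Speed limits (rad/s): [2.57, 2.57, 3.14, 3.14, 3.14, 3.14, 3.14].

INTERFACE

Orientations are given as [roll, pitch, yaw] about the fixed x, y, z axes, in that order (R = Rz(yaw) Ry(pitch) Rx(roll)).
In Python, from cell import ctrl, viewer, silhouettes gives the robot as it stands.
- The arm moves only by the shell command python3 -m creep 'ROWS'. ROWS is JSON, a list of rows, each an object with "jaw": the gripper command: -1 is shut, 1 is fully open, values between are in proportion; "xyz": the shift along the tool's x, y, z in mm, a list of three; "angular": the turn, a rotation vector about the tool's x, y, z in rad, a list of three. In form: [{"jaw": jaw, "xyz": [tx, ty, tz], "angular": [rx, ry, rz]}, ...]. A call has 1 to 12 rows; each row is the pose to reach, as a shift and turn from the pose commanded when the call began, along the tool's axes at that moment; what a row does not reach only later rows make up. A row lasts 1/8 s, in which the tool goes at most 62.5 mm and 10.7 degrees, less where a joint would pass 70% of its speed; a pose out of reach is approached as far as the arm can. A call with a gripper value outside its range is refused whole. The fingers move at their own pace and stop on an object; the grip force is fixed at half the most. Time passes only in rows, so rows that repeat a pose let the fingers close. It gives the time, the measured TCP pose, the force, the opening and the grip force at its end, in the units of the state.
- ctrl.read_state(): the state, without advancing time (a new reading comes with each control period).
- viewer.get_image(name): name is "scene" or "side" or "wrist"; returns (picture, depth): 480x640x3 uint8, red, green, blue; 480x640 float32, mm along the optical axis (not along the pixel's ray), 0 where there is no reading.
- viewer.camera_model(name): a dict with "fx", "fy", "cx", "cy" (pixels), "T" (4x4, takes a point from camera to world coordinates). Camera axes: x right, y down, z forward; pixel columns grow to the right and rows downward; lengths in mm; the calibration is good to about 2 mm. The wrist camera is an equidistant fisheye: a pixel r from the principal point sees the ray r / f radians off the axis. A picture is of the moment at which its call begins: read the wrist's pose just before it. camera_model takes no time and is no camera call; for the wrist camera it gives the pose at the moment of the call.
- ctrl.finish_job(): hands the job in; it is judged then, once.
Trained networks look in the newest picture that a camera, given by its name, has taken for a name from the list of things; names that differ only in an ending like _2 or _b are one class to them, and where a whole thing is asked for, a point or a joint stands for the part that bears it (a point fixed in the world has none). Each returns a list of dicts, best first, with "score" (0 to 1); they miss things now and then, are a little off and sometimes report something else, mostly with a low value. They report only what shows in the picture. A call takes as long as a camera call. They do not tell look-alikes from the thing itself.
- silhouettes(camera, target): "pixels" (480x640 bool, what is visible of it) and "xy" ([column, row] in pixels, amid what is visible of it).
The state is a dict: "clock": time; "qpos": joint angles; "qd": joint speeds; "tau": joint torques, N m; "eef_pos": TCP position; "tool_rot": TCP orientation; "force": force on the tool from outside, world axes, zero at the start; "torque": the same for the moment, N m; "width": finger opening in mm; "gripper_force": force on a finger pad.
Only numpy, scipy, OpenCV 4.12 (cv2) and the standard library are available. Lean on these libraries where they do the work, as an engineer would, in place of code of your own. Each camera call takes 0.05 s, during which the arm holds its last target. There are 200 camera calls.

TASK

Lay the cork separator squarely on the glass strip that is already on the bed of the small gluing press, then stack the second glass strip squarely on the cork, edges flush. Then swing the press's spring-loaded handle over and down onto the stack until its sprung rubber foot is pushed in about half-way (6 of its 12 mm), and keep it there: it springs up if let go, so finish while still holding the handle down. Leave the tape roll, the can and the putty knife alone.

Things in the scene. Friction and masses are not known exactly. Their poses are not given: they have to be found in the camera images.
- bed (a point): centre of the top of the press's bed, 30 mm above the table; z up. The bed is a bar 120 mm long (x), 44 mm wide (y); the sheets lie along it and overhang it by 8 mm on each long side. Fixed steel base plate under it: 130 mm (x), from 165 mm on the -y side to 55 mm on the +y side, 10 mm thick.
- press: the whole fixed press with its lever; origin on the table straight below bed, same axes. Two cheeks, 98 mm high, stand 100 mm from the bed's centre towards -y; between them is the lever's pivot, axis along x, 83 mm above the table (53 mm above bed).
- lever (a joint): press lever's angle (rad): 0 = sprung up, leaning back 20 degrees past vertical, away from the bed (as it starts); grows as it swings over the bed and down; 1.92 = level, arm along +y of bed; stop at 2.06. A spring (0.15 to 0.6 N m net of weight) returns it to 0; damper 0.12 N m s/rad.
- bar (a point): centre of the black round cross bar at the lever's end: 14 mm thick, 124 mm long along its x (= bed's x), 200 mm from the pivot axis. The arm (16 mm wide, 12 thick) meets its middle: pinch or push it beside the arm, 38 mm from centre on either side; it may turn in the fingers. Raised, it is 271 mm above the table; level, 83 mm, and 100 mm past the bed's centre (+y).
- foot (a joint): how far the lever's sprung rubber foot is pushed in (m): 0 = out, 0.012 = bottomed; 600 N/m, 2.4 N preload, 6 N at half-way. It sits 100 mm from the pivot. On the full stack (top 51 mm above the table) it touches at about 1.86 rad, is half-way at 1.92 (level), bottoms at 1.98: 1 mm of foot = 2 mm at the bar, which then takes about 5 to 7 N.
- lower_glass_mid (a point): centre of the glass strip that starts on the bed, 140 x 60 mm, 8 mm thick, long along its x, z up; pale green glass; loose, 170 g
- separator_mid (a point): centre of the cork separator sheet, 140 x 60 mm, 5 mm thick, long along its x, z up, brown cork, about 30 g. It starts lying on one of two wooden rests (blocks 110 x 40 mm, 30 mm high, fixed), overhanging by 10 mm on each long side, so that it can be gripped across its 60 mm width
- top_glass_mid (a point): centre of the second glass strip, 140 x 60 mm, 8 mm thick, long along its x, z up, pale green glass, about 170 g; it starts on the other wooden rest, in the same way
- lower_glass: the glass strip on the bed, origin at the centre of its underside
- separator: the cork sheet, origin at the centre of its underside
- top_glass: the second glass strip, origin at the centre of its underside
- tape: roll of tape lying flat on the table, 90 mm across, 24 mm high, origin at the centre of its underside; leave alone
- can: upright can 58 mm across, 120 mm high, origin at the centre of its underside; leave alone
- knife: putty knife lying on the table, origin at the middle of its underside; leave alone
Mind the look-alikes: they are no part of the job. Leave any pink or red look-alike of the top_glass alone.

How it is judged (in metres and radians):
On the way, in this order (a step that is already met when the one before it is completed fails the run):
1. the cork separator lies squarely on the lower glass, let go (x of separator_mid in the frame of lower_glass_mid between -0.01 and 0.01 m and y of separator_mid in the frame of lower_glass_mid between -0.01 and 0.01 m and z of separator_mid in the frame of lower_glass_mid between 0.0035 and 0.0095 m and angle between the x axis of separator_mid and the x axis of lower_glass_mid, either way round below 0.12 rad and angle between the z axis of separator_mid and the z axis of lower_glass_mid, either way round below 0.06 rad and x of lower_glass_mid in the frame of bed between -0.01 and 0.01 m and y of lower_glass_mid in the frame of bed between -0.01 and 0.01 m and z of lower_glass_mid in the frame of bed between 0.001 and 0.007 m and angle between the x axis of lower_glass_mid and the x axis of bed, either way round below 0.12 rad and angle between the z axis of lower_glass_mid and the z axis of bed, either way round below 0.06 rad and contact force between each of the arm, the fingers and separator below 0.1 N and linear speed of separator below 0.02 m/s), for 0.2 s.
2. the second glass lies squarely on the cork, let go (x of separator_mid in the frame of lower_glass_mid between -0.01 and 0.01 m and y of separator_mid in the frame of lower_glass_mid between -0.01 and 0.01 m and z of separator_mid in the frame of lower_glass_mid between 0.0035 and 0.0095 m and angle between the x axis of separator_mid and the x axis of lower_glass_mid, either way round below 0.12 rad and angle between the z axis of separator_mid and the z axis of lower_glass_mid, either way round below 0.06 rad and x of top_glass_mid in the frame of separator_mid between -0.01 and 0.01 m and y of top_glass_mid in the frame of separator_mid between -0.01 and 0.01 m and z of top_glass_mid in the frame of separator_mid between 0.0035 and 0.0095 m and angle between the x axis of top_glass_mid and the x axis of separator_mid, either way round below 0.12 rad and angle between the z axis of top_glass_mid and the z axis of separator_mid, either way round below 0.06 rad and contact force between each of the arm, the fingers and top_glass below 0.1 N and linear speed of top_glass below 0.02 m/s), for 0.2 s.
3. the lever presses its foot about half-way in on the stack (value of joint foot between 0.003 and 0.009 m and value of joint lever between 1.84 and 2 rad), for 0.3 s.
At the end, for the whole second after the job is handed in: Lower glass, cork, second glass on the bed, each within 10 mm (both ways) and 0.12 rad of the one below, flat, at rest, not touched by the robot, which still holds the lever (over 0.8 N) at 1.84 to 2.0 rad with the foot pushed in 3 to 9 mm (all of step 2 and all of step 3 and x of lower_glass_mid in the frame of bed between -0.01 and 0.01 m and y of lower_glass_mid in the frame of bed between -0.01 and 0.01 m and z of lower_glass_mid in the frame of bed between 0.001 and 0.007 m and angle between the x axis of lower_glass_mid and the x axis of bed, either way round below 0.12 rad and angle between the z axis of lower_glass_mid and the z axis of bed, either way round below 0.06 rad and contact force between any of the fingers, the arm and press above 0.8 N and velocity of joint lever between -0.05 and 0.05 rad/s and linear speed of each of lower_glass, separator below 0.02 m/s); the arm keeps its last pose, push and grip.
It fails at once if the tape is disturbed (moved over 40 mm) (distance of tape from where it was at the start of the episode above 0.04 m).
It fails at once if the can is disturbed (moved over 40 mm) (distance of can from where it was at the start of the episode above 0.04 m).
It fails at once if the knife is disturbed (moved over 40 mm) (distance of knife from where it was at the start of the episode above 0.04 m).
It also fails if it takes over 72 s, if anything falls off the work surface, if the arm or the gripper's body presses on something with over 40 N, if the wrist force passes 120 N, or if a joint passes its speed limit or range.

## Working session

There is one attempt and no reset: what is moved stays moved. The work goes in short steps, Python scripts to look and compute and a shell command to move; the robot and the scene stay as the last step left them, time stands still between calls to the robot, and variables do not carry over. Pictures are saved under pics/ and viewed, at most 10 in all, crops included, and the job is handed in when it is done.

```bash
mkdir -p pics; ls; python3 - <<'E'
from cell import ctrl, viewer, silhouettes
import cv2,numpy as np
s=ctrl.read_state(); print(s)
ims=[]
for c in("scene","side"):
    p,d=viewer.get_image(c); np.savez(f"pics/{c}0.npz",p=p,d=d); 
    cv2.imwrite(f"pics/{c}0.png",p[:,:,::-1]); m=viewer.camera_model(c); print(c,m)
    for n in["lower_glass","separator","top_glass","press","tape","can","knife"]:
        for r in silhouettes(c,n)[:3]: print(c,n,round(r["score"],2),np.round(r["xy"]),r["pixels"].sum())
E
```

```text
pics
{'clock': 0.0, 'qpos': array([-1.22283107,  0.62936289,  0.03845457,  1.51843099, -0.02701867,
        0.99629155, -0.02000823]), 'qd': array([ 1.74242673e-03, -2.11930163e-04,  4.66678965e-04, -2.31433998e-03,
       -3.02493169e-06, -3.01487799e-04, -3.28812563e-04]), 'tau': array([ 1.08665154e-03, -5.63397431e+01,  1.22664135e+00, -1.93442971e+01,
        1.10353640e-02,  1.06535133e-02,  1.37631875e-05]), 'eef_pos': array([261.06511409, 594.58924372, 249.35828222]), 'tool_rot': array([-3.13961831e+00,  2.00835870e-05,  2.72779739e+00]), 'force': array([-0.31255376, -0.07970087, -0.250291  ]), 'torque': array([ 0.02649864,  0.04252425, -0.00364791]), 'gripper_force': 0.0, 'width': 85.28396786041898}
scene {'fx': 504.17795676145465, 'fy': 504.17795676145465, 'cx': 321.0039939664138, 'cy': 243.9854315746123, 'T': array([[ 3.61778960e-01,  6.99869130e-01, -6.15872702e-01,
         1.23351715e+03],
       [ 9.32160010e-01, -2.81426741e-01,  2.27764584e-01,
        -2.87971229e+02],
       [-1.39176465e-02, -6.56492338e-01, -7.54204288e-01,
         1.09484848e+03],
       [ 0.000
[... 660 characters left out ...]
      [-6.92840313e-01, -4.36446178e-01,  5.74009612e-01,
        -5.87081646e+02],
       [ 2.50755411e-03, -7.97482756e-01, -6.03336528e-01,
         8.03513588e+02],
       [ 0.00000000e+00,  0.00000000e+00,  0.00000000e+00,
         1.00000000e+00]])}
side lower_glass 0.89 [362. 292.] 1164
side lower_glass 0.44 [398. 313.] 4142
side separator 0.73 [401. 266.] 114
side separator 0.59 [278. 223.] 614
side top_glass 0.97 [223. 258.] 826
side top_glass 0.84 [159. 289.] 955
side press 0.67 [395. 312.] 3993
side press 0.26 [364. 294.] 1167
side tape 0.7 [280. 289.] 584
side can 0.64 [376. 228.] 976
side can 0.43 [467. 422.] 1765
side knife 0.66 [469. 423.] 1704
side knife 0.61 [397. 311.] 4138
```

View pics/scene0.png

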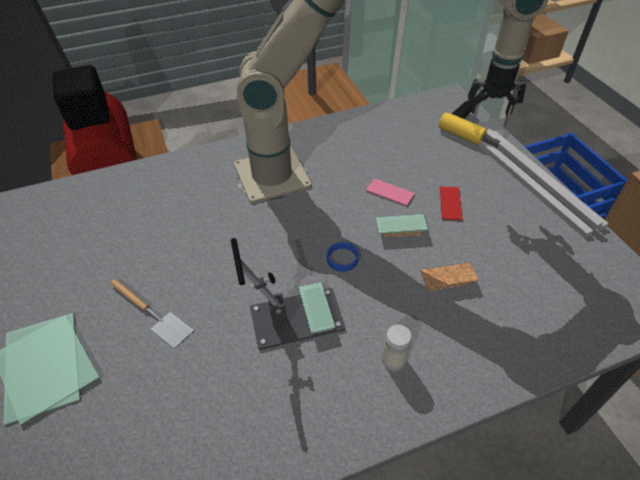

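View pics/side0.png

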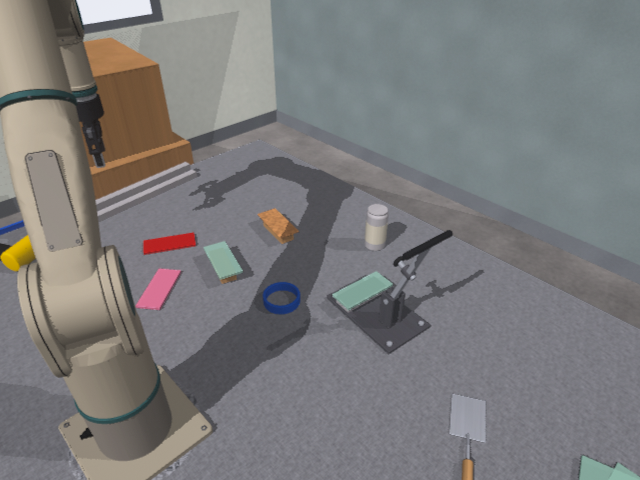

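Scene view: the top_glass candidates are the pale green strip on the wooden rest at (403,222), the pink strip at (390,192), the red strip at (451,203), and the loose green sheets at (45,370). By the description I choose (403,222). The cork is at (451,275) and the lower glass at (317,307). The press lever is up, with its bar at (237,260). The side view agrees: top glass (223,260), cork (278,224), press (380,290).

```bash
cat > h.py <<'E'
from cell import ctrl, viewer, silhouettes
import cv2,numpy as np
def world(c,d,m=None):
    m=m or viewer.camera_model(c); v,u=np.indices(d.shape)
    P=np.stack([(u-m["cx"])/m["fx"]*d,(v-m["cy"])/m["fy"]*d,d],-1)
    return P@m["T"][:3,:3].T+m["T"][:3,3]
def rect(pts):
    (c,wh,a)=cv2.minAreaRect(pts[:,:2].astype(np.float32))
    if wh[0]<wh[1]: wh=wh[::-1]; a+=90
    return np.round(c,1),np.round(wh,1),round((a+90)%180-90,1)
E
python3 - <<'E'
from h import *
for c,seeds in(("scene",dict(top=(403,222,38),cork=(451,275,35),low=(317,307,38))),("side",dict(top=(223,259,38),cork=(276,222,35),low=(362,291,38)))):
    z=np.load(f"pics/{c}0.npz");p,d=z["p"],z["d"];W=world(c,d)
    hsv=cv2.cvtColor(p,cv2.COLOR_RGB2HSV).astype(int)
    for n,(u,v,h) in seeds.items():
        hs=hsv[v,u]
        M=(abs(hsv[...,0]-hs[0])<15)&(hsv[...,1]>50)&(abs(W[...,2]-h)<9)&(d>0)
        vv,uu=np.indices(d.shape);M&=(abs(uu-u)<60)&(abs(vv-v)<60)
        _,L=cv2.connectedComponents(M.astype(np.uint8));M=L==L[v,u]
        P=W[M];print(c,n,hs,M.sum(),"z",np.percentile(P[:,2],[5,50,95]).round(1),"mean",P.mean(0).round(1),rect(P))
    # bar: dark high points
    u0,v0=(237,260) if c=="scene" else (424,247)
    vv,uu=np.indices(d.shape)
    M=(abs(uu-u0)<45)&(abs(vv-v0)<45)&(p.max(-1)<60)&(abs(W[...,2]-271)<25)
    P=W[M];print(c,"bar",M.sum(),P.mean(0).round(1),rect(P))
    M=(abs(W[...,2]-10)<5)&(p.max(-1)<110)&(abs(uu-(297 if c=="scene" else 378))<70)&(abs(vv-(318 if c=="scene" else 305))<60)
    _,L,S,_=cv2.connectedComponentsWithStats(M.astype(np.uint8));k=1+S[1:,4].argmax();P=W[L==k];print("plate",len(P),P.mean(0).round(1),rect(P))
    for n in["tape","can","knife"]:
        pass
p=np.load("pics/scene0.npz")["p"]
cv2.imwrite("pics/crop0.png",cv2.resize(p[170:380,220:500,::-1],None,fx=2.8,fy=2.8,interpolation=cv2.INTER_CUBIC))
E
```

```text
scene top [ 70  42 172] 307200 z [-747.1    0.8   95.8] mean [  59.1  168.5 -120.2] (array([-481.7,  672.2]), array([3512.3, 3395.1]), -89.0)
scene cork [ 14 119 175] 997 z [33.1 36.7 40.3] mean [594.8 305.6  36.6] (array([593.5, 306.7]), array([141.1,  65.6]), 79.2)
scene low [ 77  48 165] 307119 z [-7.471e+02  7.000e-01  9.590e+01] mean [  59.   168.6 -120.2] (array([-481.7,  672.2]), array([3512.3, 3395.1]), -89.0)
scene bar 271 [ 545.7 -220.6  277.4] (array([ 540.2, -219.4]), array([122.9,  13.1]), -6.6)
plate 2221 [ 560.3 -125.    11.2] (array([ 550.8, -105.8]), array([220.7, 138.1]), 83.1)
side top [ 74  43 171] 307141 z [-730.9    1.4  496.2] mean [960.6 376.9 -21.7] (array([1040.4,  875.7]), array([3108.5, 2487.7]), 89.5)
side cork [ 14 139 192] 615 z [33.3 35.9 38.7] mean [589.7 301.3  36. ] (array([591.4, 305.4]), array([147. ,  62.2]), 79.2)
side low [ 81  55 163] 904 z [36.5 39.1 41.6] mean [552.2 -55.7  39.1] (array([555.7, -56.6]), array([138.9,  60.6]), -7.5)
side bar 347 [ 529.7 -221.9  276.4] (array([ 534.2, -220.4]), array([123.3,  13.9]), -6.9)
plate 2158 [ 530.1 -146.3   10.7] (array([ 548.7, -106.8]), array([222.1, 132.4]), 83.9)
```

View pics/crop0.png

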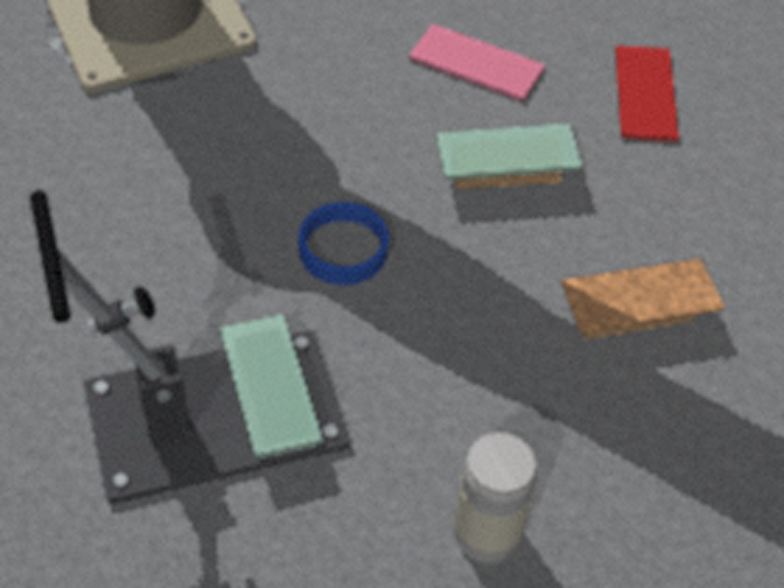

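The crop confirms it: the green strip on the wooden rest at crop (508,150), scene (403,222), is the top glass. The pink and red strips are look-alikes. Next I refit with a lower saturation threshold.

```bash
python3 - <<'E'
from h import *
for c,seeds in(("scene",dict(top=(403,222,38),low=(317,307,38))),("side",dict(top=(223,259,38),low=(362,291,38)))):
    z=np.load(f"pics/{c}0.npz");p,d=z["p"],z["d"];W=world(c,d)
    hsv=cv2.cvtColor(p,cv2.COLOR_RGB2HSV).astype(int)
    for n,(u,v,h) in seeds.items():
        vv,uu=np.indices(d.shape)
        M=(abs(hsv[...,0]-75)<18)&(hsv[...,1]>28)&(hsv[...,2]>90)&(abs(W[...,2]-h)<9)&(abs(uu-u)<60)&(abs(vv-v)<60)
        _,L=cv2.connectedComponents(M.astype(np.uint8));M=L==L[v,u]
        P=W[M];print(c,n,M.sum(),"z",np.percentile(P[:,2],[5,50,95]).round(1),"mean",P.mean(0).round(1),rect(P))
    for n in["tape","can","knife"]:
        r=silhouettes(c,n)[0]["pixels"]; print(n,np.median(W[r],0).round())
s=ctrl.read_state();print(s["clock"],s["eef_pos"],s["tool_rot"])
E
```

```text
scene top 788 z [35.2 39.6 43.3] mean [384.5 272.8  39.5] (array([382., 274.]), array([139.2,  66.4]), 74.5)
scene low 1134 z [35.5 39.6 43. ] mean [562.9 -55.5  39.4] (array([559.1, -54.7]), array([143. ,  59.6]), -6.5)
tape [411.  81.  18.]
can [764.  61. 102.]
knife [ 451. -421.    6.]
side top 844 z [35.9 39.  41.6] mean [377.9 267.8  38.9] (array([380., 272.]), array([146.1,  60.7]), 73.8)
side low 1090 z [35.8 38.8 41.5] mean [552.8 -57.3  38.8] (array([556.4, -56.1]), array([143. ,  62.6]), -7.1)
tape [413.  71.  18.]
can [730.  56.  76.]
knife [ 457. -415.    4.]
1.1 [261.3428418  595.15767991 250.33670302] [ 3.14156321e+00 -3.94094253e-05  2.72777171e+00]
```

```bash
cat >> h.py <<'E'
from scipy.spatial.transform import Rotation as Ro
def go(x,y,z,yawdeg,cur=None):
    s=ctrl.read_state(); R=Ro.from_euler("xyz",s["tool_rot"] if cur is None else cur[1]); p=s["eef_pos"] if cur is None else np.array(cur[0])
    T=Ro.from_euler("xyz",[np.pi,0,np.radians(yawdeg)])
    print("t",round(s["clock"],2),"pos",p.round(1),"rot",R.as_euler("xyz").round(4),"F",s["force"].round(1),"w",round(s["width"],1))
    print("xyz",(R.inv().apply(np.array([x,y,z])-p)).round(1),"ang",(R.inv()*T).as_rotvec().round(3))
E
python3 -c "
from h import *
go(592.5,306,150,79.2)"
```

```text
t 1.1 pos [261.3 595.2 250.3] rot [ 3.1416 -0.      2.7278] F [-0.2  0.3 -0.7] w 85.8
xyz [-419.5 -131.6  100.3] ang [-0.    -0.     1.345]
```

```bash
python3 -m creep '[{"jaw":0.7,"xyz":[-55,-16,13],"angular":[0,0,0.17]},{"jaw":0.7,"xyz":[-110,-33,26],"angular":[0,0,0.34]},{"jaw":0.7,"xyz":[-165,-50,39],"angular":[0,0,0.52]},{"jaw":0.7,"xyz":[-220,-68,52],"angular":[0,0,0.7]},{"jaw":0.7,"xyz":[-275,-85,65],"angular":[0,0,0.87]},{"jaw":0.7,"xyz":[-330,-103,78],"angular":[0,0,1.05]},{"jaw":0.7,"xyz":[-380,-120,91],"angular":[0,0,1.2]},{"jaw":0.7,"xyz":[-419.5,-131.6,100.3],"angular":[0,0,1.345]},{"jaw":0.7,"xyz":[-419.5,-131.6,100.3],"angular":[0,0,1.345]},{"jaw":0.7,"xyz":[-419.5,-131.6,100.3],"angular":[0,0,1.345]}]'
python3 - <<'E'
from h import *
go(592.5,306,150,79.2)
m=viewer.camera_model("wrist");p,d=viewer.get_image("wrist");np.savez("pics/w1.npz",p=p,d=d)
s=ctrl.read_state();R=Ro.from_euler("xyz",s["tool_rot"]).as_matrix()
Tt=np.eye(4);Tt[:3,:3]=R;Tt[:3,3]=s["eef_pos"]
print("cam in tool",np.round(np.linalg.inv(Tt)@m["T"],3),m["fx"],m["cx"],m["cy"])
cv2.imwrite("pics/w1.png",p[:,:,::-1])
E
```

```text
clock: 2.35
eef_pos: [591.9, 306.8, 149.8]
tool_rot: [-3.14, -0.001, 1.384]
force: [-1.1, 0.4, -0.5]
width: 72.6
gripper_force: 0.0
t 2.35 pos [591.9 306.8 149.8] rot [-3.1404e+00 -6.0000e-04  1.3840e+00] F [-1.1  0.4 -0.5] w 72.6
xyz [-0.6  0.7 -0.2] ang [-0.001 -0.001  0.002]
cam in tool [[-1.00000e-03 -9.45000e-01 -3.26000e-01  8.35190e+01]
 [ 1.00000e+00 -1.00000e-03  0.00000e+00  8.40000e-02]
 [-1.00000e-03 -3.26000e-01  9.45000e-01 -1.24224e+02]
 [ 0.00000e+00  0.00000e+00  0.00000e+00  1.00000e+00]] 371.64829954431775 314.67507751889065 242.94268180424262
```

View pics/w1.png

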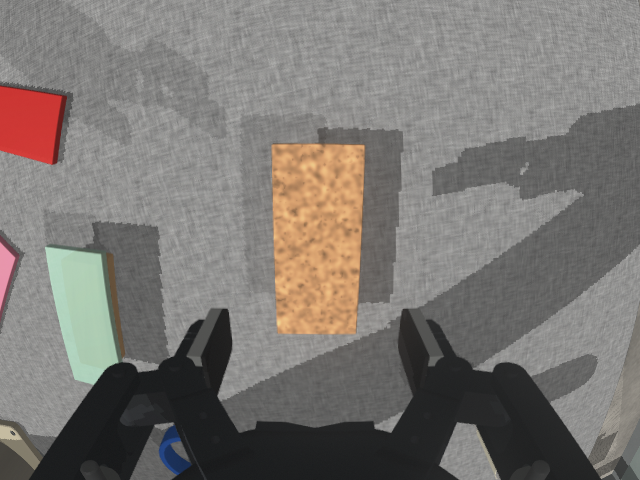

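The wrist view shows the whole cork at (320,240), with the fingertips at about (218,312) and (412,312) on either side. Next I project the cork and the tips.

```bash
cat >> h.py <<'E'
def wrays(m,shape=(480,640)):
    v,u=np.indices(shape).astype(float);a=(u-m["cx"])/m["fx"];b=(v-m["cy"])/m["fy"];t=np.hypot(a,b)+1e-9
    return np.stack([a/t*np.sin(t),b/t*np.sin(t),np.cos(t)],-1)
def wplane(m,h):
    r=wrays(m)@m["T"][:3,:3].T;o=m["T"][:3,3];return o+r*((h-o[2])/r[...,2])[...,None]
def wsheet(p,m,h,hue,seed,tol=8,smin=30):
    hsv=cv2.cvtColor(p,cv2.COLOR_RGB2HSV).astype(int);M=(abs(hsv[...,0]-hue)<tol)&(hsv[...,1]>smin)&(hsv[...,2]>100)
    M=cv2.morphologyEx(M.astype(np.uint8),cv2.MORPH_CLOSE,np.ones((5,5)));_,L=cv2.connectedComponents(M);M=L==L[seed[1],seed[0]]
    return M,rect(wplane(m,h)[M])
E
python3 - <<'E'
from h import *
z=np.load("pics/w1.npz");p,d=z["p"],z["d"];m=viewer.camera_model("wrist")
hsv=cv2.cvtColor(p,cv2.COLOR_RGB2HSV);print(hsv[240,320],hsv[320,85])
print("cork",wsheet(p,m,35,14,(320,240))[1]); print("top",wsheet(p,m,38,int(hsv[320,85][0]),(85,320),15)[1])
r=wrays(m);P=r/r[...,2:]*d[...,None]@m["T"][:3,:3].T+m["T"][:3,3]
s=ctrl.read_state();Q=Ro.from_euler("xyz",s["tool_rot"]).inv().apply((P-s["eef_pos"]).reshape(-1,3)).reshape(P.shape)
print("z cork",np.median(P[160:320,290:345,2]))
for sl in(np.s_[300:395,195:240],np.s_[300:395,395:440]):
    q=Q[sl].reshape(-1,3);q=q[(q[:,2]<60)&(d[sl].ravel()>0)];print(len(q),np.percentile(q,[1,50,99],axis=0).round(1))
E
```

```text
[ 14 123 181] [ 66  39 203]
cork (array([592.6, 306.3]), array([141. ,  61.3]), 79.1)
top (array([383., 274.]), array([142.3,  63.6]), 73.8)
z cork 36.09838216544061
2685 [[-10.2 -47.6 -52.1]
 [  7.9 -36.9 -15.3]
 [ 17.4 -28.3   8.2]]
3009 [[-10.   27.6 -52.4]
 [  8.7  36.1 -16.3]
 [ 17.5  47.7   8.1]]
```

```bash
python3 -m creep '[{"jaw":0.7,"xyz":[0.3,0,50],"angular":[0,0,0]},{"jaw":0.7,"xyz":[0.3,0,95],"angular":[0,0,0]},{"jaw":0.7,"xyz":[0.3,0,112],"angular":[0,0,0]},{"jaw":0.7,"xyz":[0.3,0,112],"angular":[0,0,0]},{"jaw":0.2,"xyz":[0.3,0,112],"angular":[0,0,0]},{"jaw":0.2,"xyz":[0.3,0,112],"angular":[0,0,0]},{"jaw":0.2,"xyz":[0.3,0,112],"angular":[0,0,0]},{"jaw":0.2,"xyz":[0.3,0,112],"angular":[0,0,0]}]'
python3 -c "
from h import *
go(592.6,306.3,39,79.1)"
```

```text
clock: 3.4
eef_pos: [594.1, 307.1, 40.4]
tool_rot: [3.139, -0.003, 1.383]
force: [-0.9, 0.0, 7.6]
width: 57.6
gripper_force: 64.5
t 3.4 pos [594.1 307.1  40.4] rot [ 3.1386e+00 -2.7000e-03  1.3829e+00] F [-0.9  0.   7.6] w 57.6
xyz [-1.1 -1.3  1.3] ang [ 0.003 -0.003  0.002]
```

```bash
python3 -m creep '[{"jaw":0.2,"xyz":[0,0,-20],"angular":[0,0,0]},{"jaw":0.2,"xyz":[0,0,-60],"angular":[0,0,0]},{"jaw":0.2,"xyz":[0,0,-110],"angular":[0,0,0]},{"jaw":0.2,"xyz":[0,0,-110],"angular":[0,0,0]},{"jaw":0.2,"xyz":[0,0,-110],"angular":[0,0,0]}]'
python3 - <<'E'
from h import *
go(557,-54,150,-6.9)
m=viewer.camera_model("wrist");p,d=viewer.get_image("wrist");np.savez("pics/w2.npz",p=p,d=d)
cv2.imwrite("pics/w2.png",p[:,:,::-1])
E
```

```text
clock: 4.03
eef_pos: [592.3, 306.4, 148.8]
tool_rot: [3.141, -0.001, 1.383]
force: [-1.0, 0.0, 0.2]
width: 57.8
gripper_force: 64.3
t 4.03 pos [592.3 306.4 148.8] rot [ 3.1415e+00 -6.0000e-04  1.3828e+00] F [-1.   0.   0.2] w 57.8
xyz [-360.6   32.7   -1.4] ang [-0.000e+00 -1.000e-03  1.503e+00]
```

View pics/w2.png

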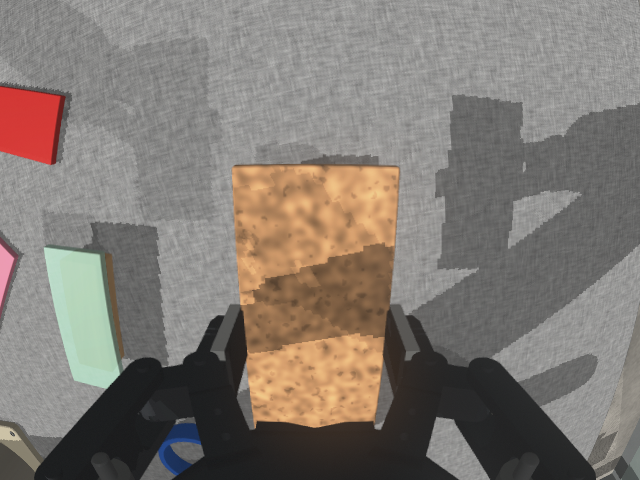

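The cork is held level and centred, spanning columns 233–399 with its far edge at row 166. I'll stop short of the press so I can measure the lower glass past the cork.

```bash
python3 -c "
from h import *
go(440,-40,180,-6.9)"
```

```text
t 4.08 pos [591.8 306.2 147.7] rot [-3.1403e+00  6.0000e-04  1.3828e+00] F [ 0.3  0.1 -1.1] w 57.7
xyz [-368.4  -84.4  -32. ] ang [-1.000e-03  1.000e-03  1.503e+00]
```

```bash
python3 -m creep '[{"jaw":0.2,"xyz":[-40,-9,-10],"angular":[0,0,0.16]},{"jaw":0.2,"xyz":[-80,-18,-20],"angular":[0,0,0.32]},{"jaw":0.2,"xyz":[-120,-27,-31],"angular":[0,0,0.48]},{"jaw":0.2,"xyz":[-160,-36,-31],"angular":[0,0,0.64]},{"jaw":0.2,"xyz":[-200,-45,-31],"angular":[0,0,0.8]},{"jaw":0.2,"xyz":[-240,-54,-31],"angular":[0,0,0.96]},{"jaw":0.2,"xyz":[-280,-63,-31],"angular":[0,0,1.12]},{"jaw":0.2,"xyz":[-320,-73,-31],"angular":[0,0,1.28]},{"jaw":0.2,"xyz":[-355,-80,-31],"angular":[0,0,1.42]},{"jaw":0.2,"xyz":[-368,-84,-31],"angular":[0,0,1.503]},{"jaw":0.2,"xyz":[-368,-84,-31],"angular":[0,0,1.503]},{"jaw":0.2,"xyz":[-368,-84,-31],"angular":[0,0,1.503]}]'
python3 - <<'E'
from h import *
go(558,-55,100,-6.9)
m=viewer.camera_model("wrist");p,d=viewer.get_image("wrist");np.savez("pics/w3.npz",p=p,d=d)
cv2.imwrite("pics/w3.png",p[:,:,::-1])
r=wrays(m);P=r/r[...,2:]*d[...,None]@m["T"][:3,:3].T+m["T"][:3,3];s=ctrl.read_state()
Q=Ro.from_euler("xyz",s["tool_rot"]).inv().apply((P-s["eef_pos"]).reshape(-1,3)).reshape(P.shape)
print("cork in tool",[Q[v,u].round(1) for v,u in((185,260),(185,375),(172,320),(400,320))])
hsv=cv2.cvtColor(p,cv2.COLOR_RGB2HSV).astype(int);M=(abs(hsv[...,0]-72)<18)&(hsv[...,1]>28)&(hsv[...,2]>90)
_,L,S,C=cv2.connectedComponentsWithStats(M.astype(np.uint8))
for k in range(1,len(S)):
    if S[k,4]>1500: print(S[k],C[k].round(),rect(wplane(m,38)[L==k]))
E
```

```text
clock: 5.58
eef_pos: [441.8, -38.1, 178.7]
tool_rot: [-3.141, 0.0, -0.117]
force: [1.6, 0.4, -0.4]
width: 58.3
gripper_force: 64.3
t 5.58 pos [441.8 -38.1 178.7] rot [-3.141e+00  5.000e-04 -1.166e-01] F [ 1.6  0.4 -0.4] w 58.3
xyz [117.4   3.3  78.6] ang [-0.001  0.     0.004]
cork in tool [array([ 60.7, -19.6,   4.7]), array([60.7, 21.2,  5. ]), array([65.2,  1.6,  4.4]), array([-37.6,   2.2,   4.6])]
[  278     0    87   164 14056] [321.  81.] (array([553.4, -55.3]), array([120.6,  60.2]), -6.9)
[   0  286   89   75 4048] [ 43. 323.] (array([381.6, 265.8]), array([135. ,  64.3]), 73.7)
```

View pics/w3.png

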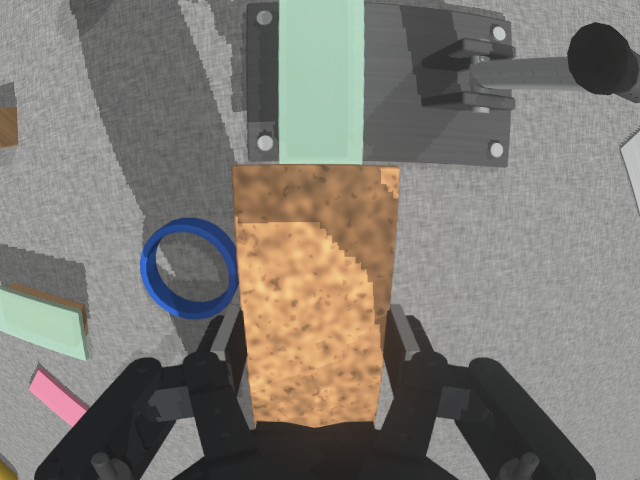

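The lower glass strip is at (321,81), partly cut off at the top of the frame. It is aligned with the cork, and its y and yaw match the earlier fit. The tape is at (190,268), clear.

```bash
python3 -m creep '[{"jaw":0.2,"xyz":[40,1,10],"angular":[0,0,0]},{"jaw":0.2,"xyz":[80,2,40],"angular":[0,0,0]},{"jaw":0.2,"xyz":[117.4,3.3,90],"angular":[0,0,0.004]},{"jaw":0.2,"xyz":[117.4,3.3,110],"angular":[0,0,0.004]},{"jaw":0.2,"xyz":[117.4,3.3,110],"angular":[0,0,0.004]},{"jaw":0.2,"xyz":[117.4,3.3,110],"angular":[0,0,0.004]}]'
python3 - <<'E'
from h import *
a=[]
for i in range(4):
    s=ctrl.read_state();a.append(np.r_[s["eef_pos"],s["tool_rot"]]);viewer.get_image("side" if i<3 else "wrist")
a=np.array(a);print(a.round(2));mu=np.median(a[:,:3],0)
rot=a[0,3:]
go(558,-55.4,48.5,-6.9,(mu,rot))
E
```

```text
clock: 6.38
eef_pos: [557.8, -56.4, 69.8]
tool_rot: [-3.141, -0.001, -0.123]
force: [0.5, 0.1, 0.5]
width: 57.7
gripper_force: 64.4
[[ 5.5777e+02 -5.6440e+01  6.9750e+01 -3.1400e+00 -0.0000e+00 -1.2000e-01]
 [ 5.5800e+02 -5.6560e+01  7.0170e+01 -3.1400e+00 -0.0000e+00 -1.2000e-01]
 [ 5.5806e+02 -5.6590e+01  7.0310e+01 -3.1400e+00 -0.0000e+00 -1.2000e-01]
 [ 5.5803e+02 -5.6600e+01  7.0300e+01 -3.1400e+00 -0.0000e+00 -1.2000e-01]]
t 6.58 pos [558.  -56.6  70.2] rot [-3.1414e+00 -8.0000e-04 -1.2330e-01] F [-0.2 -0.2  0. ] w 57.6
xyz [-0.2 -1.2 21.7] ang [-0.    -0.001 -0.003]
```

```bash
python3 -m creep '[{"jaw":0.2,"xyz":[-0.2,-1.2,12],"angular":[0,0,0]},{"jaw":0.2,"xyz":[-0.2,-1.2,18],"angular":[0,0,0]},{"jaw":0.2,"xyz":[-0.2,-1.2,21.5],"angular":[0,0,0]},{"jaw":0.2,"xyz":[-0.2,-1.2,21.5],"angular":[0,0,0]},{"jaw":0.2,"xyz":[-0.2,-1.2,21.5],"angular":[0,0,0]}]'
python3 -m creep '[{"jaw":0.5,"xyz":[0,0,0],"angular":[0,0,0]},{"jaw":0.7,"xyz":[0,0,0],"angular":[0,0,0]},{"jaw":0.7,"xyz":[0,0,0],"angular":[0,0,0]},{"jaw":0.7,"xyz":[0,0,-30],"angular":[0,0,0]},{"jaw":0.7,"xyz":[0,0,-85],"angular":[0,0,0]},{"jaw":0.7,"xyz":[-20,0,-120],"angular":[0,0,0]},{"jaw":0.7,"xyz":[-20,0,-120],"angular":[0,0,0]},{"jaw":0.7,"xyz":[-20,0,-120],"angular":[0,0,0]}]'
python3 - <<'E'
from h import *
go(383,274,150,73.8)
m=viewer.camera_model("wrist");p,d=viewer.get_image("wrist");np.savez("pics/w4.npz",p=p,d=d)
cv2.imwrite("pics/w4.png",p[:,:,::-1])
M,r=wsheet(p,m,43,14,(320,220));print("cork",M.sum(),r)
for h in(38,): 
    r=wrays(m);P=r/r[...,2:]*d[...,None]@m["T"][:3,:3].T+m["T"][:3,3]
    print("z med,5,95",np.percentile(P[M][:,2],[5,50,95]).round(1))
E
```

```text
clock: 7.2
eef_pos: [557.4, -55.6, 51.0]
tool_rot: [-3.139, -0.001, -0.125]
force: [-8.0, 4.4, 37.7]
width: 57.9
gripper_force: 83.2
clock: 8.2
eef_pos: [537.4, -52.7, 166.7]
tool_rot: [-3.141, 0.001, -0.124]
force: [-0.2, -0.6, 0.2]
width: 72.1
gripper_force: 0.0
t 8.2 pos [537.4 -52.7 166.7] rot [-3.1413e+00  9.0000e-04 -1.2370e-01] F [-0.2 -0.6  0.2] w 72.1
xyz [-193.6 -305.1   17. ] ang [-1.000e-03  1.000e-03 -1.412e+00]
cork 16794 (array([555.3, -54.5]), array([140.5,  61.1]), -7.6)
z med,5,95 [42.6 43.8 44.9]
```

View pics/w4.png

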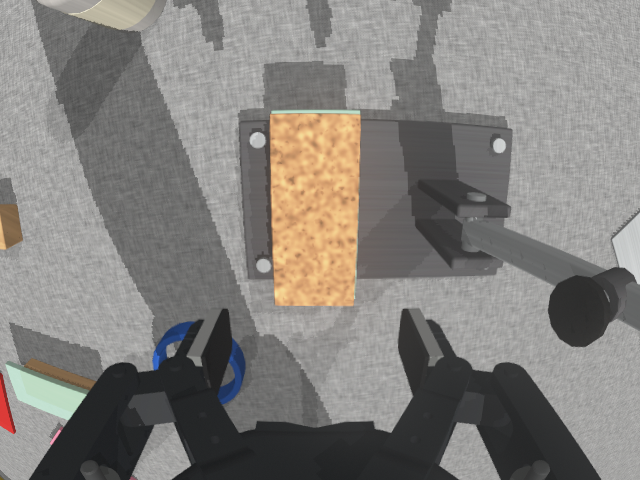

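The cork lies squarely on the lower glass, which shows a 2–3 mm sliver at its far edge (row 112). But the fingertips pressed on the glass with 38 N, so I'll stay higher next time. Next is the top glass.

```bash
python3 -m creep '[{"jaw":0.7,"xyz":[-22,-36,0],"angular":[0,0,-0.16]},{"jaw":0.7,"xyz":[-45,-72,0],"angular":[0,0,-0.32]},{"jaw":0.7,"xyz":[-67,-108,0],"angular":[0,0,-0.48]},{"jaw":0.7,"xyz":[-90,-144,0],"angular":[0,0,-0.64]},{"jaw":0.7,"xyz":[-112,-180,0],"angular":[0,0,-0.8]},{"jaw":0.7,"xyz":[-135,-216,5],"angular":[0,0,-0.96]},{"jaw":0.7,"xyz":[-157,-250,10],"angular":[0,0,-1.12]},{"jaw":0.7,"xyz":[-180,-280,17],"angular":[0,0,-1.28]},{"jaw":0.7,"xyz":[-193.6,-305,17],"angular":[0,0,-1.412]},{"jaw":0.7,"xyz":[-193.6,-305,17],"angular":[0,0,-1.412]},{"jaw":0.7,"xyz":[-193.6,-305,17],"angular":[0,0,-1.412]},{"jaw":0.7,"xyz":[-193.6,-305,17],"angular":[0,0,-1.412]}]'
python3 - <<'E'
from h import *
m=viewer.camera_model("wrist");p,d=viewer.get_image("wrist");np.savez("pics/w5.npz",p=p,d=d)
M,r=wsheet(p,m,38,68,(320,230),15,28);print("top",M.sum(),r,np.argwhere(M).mean(0))
go(*r[0],41.5,r[2])
E
```

```text
clock: 9.75
eef_pos: [383.8, 272.2, 150.2]
tool_rot: [3.141, 0.001, 1.285]
force: [-0.9, -0.1, -0.2]
width: 72.6
gripper_force: 0.0
top 16996 (array([381.6, 273.4]), array([139.9,  60.1]), 73.6) [234.47258178 311.59784655]
t 9.8 pos [383.7 272.3 150.3] rot [3.1414e+00 7.0000e-04 1.2851e+00] F [ 0.1 -0.5  0.2] w 72.7
xyz [  0.5  -2.4 108.8] ang [0.    0.001 0.001]
```

```bash
python3 -m creep '[{"jaw":0.7,"xyz":[0.5,-2.4,40],"angular":[0,0,0]},{"jaw":0.7,"xyz":[0.5,-2.4,85],"angular":[0,0,0]},{"jaw":0.7,"xyz":[0.5,-2.4,105.5],"angular":[0,0,0]},{"jaw":0.7,"xyz":[0.5,-2.4,105.5],"angular":[0,0,0]},{"jaw":0.7,"xyz":[0.5,-2.4,105.5],"angular":[0,0,0]},{"jaw":0.2,"xyz":[0.5,-2.4,105.5],"angular":[0,0,0]},{"jaw":0.2,"xyz":[0.5,-2.4,105.5],"angular":[0,0,0]},{"jaw":0.2,"xyz":[0.5,-2.4,105.5],"angular":[0,0,0]},{"jaw":0.2,"xyz":[0.5,-2.4,105.5],"angular":[0,0,0]}]'
python3 -m creep '[{"jaw":0.2,"xyz":[0,0,-15],"angular":[0,0,0]},{"jaw":0.2,"xyz":[0,0,-50],"angular":[0,0,0]},{"jaw":0.2,"xyz":[0,0,-100],"angular":[0,0,0]},{"jaw":0.2,"xyz":[0,0,-130],"angular":[0,0,0]},{"jaw":0.2,"xyz":[0,0,-130],"angular":[0,0,0]},{"jaw":0.2,"xyz":[0,0,-130],"angular":[0,0,0]}]'
python3 - <<'E'
from h import *
go(450,-41,175,-7.2)
m=viewer.camera_model("wrist");p,d=viewer.get_image("wrist");np.savez("pics/w6.npz",p=p,d=d)
r=wrays(m);P=r/r[...,2:]*d[...,None]@m["T"][:3,:3].T+m["T"][:3,3];s=ctrl.read_state()
Q=Ro.from_euler("xyz",s["tool_rot"]).inv().apply((P-s["eef_pos"]).reshape(-1,3)).reshape(P.shape)
hsv=cv2.cvtColor(p,cv2.COLOR_RGB2HSV).astype(int);M=(abs(hsv[...,0]-70)<18)&(hsv[...,1]>25)&(Q[...,2]<20)&(Q[...,2]>-5)&(abs(Q[...,1])<40)
q=Q[M];print(M.sum(),np.percentile(q,[1,50,99],axis=0).round(1)); A=np.c_[q[:,:2],np.ones(len(q))];print(np.linalg.lstsq(A,q[:,2],rcond=None)[0].round(3))
e=q[q[:,0]>40];print("far y range",np.percentile(e[:,1],[1,99]))
E
```

```text
clock: 10.92
eef_pos: [381.8, 274.9, 46.5]
tool_rot: [3.14, -0.002, 1.288]
force: [0.7, -1.3, 6.9]
width: 57.8
gripper_force: 63.0
clock: 11.68
eef_pos: [380.4, 274.6, 174.8]
tool_rot: [-3.141, 0.0, 1.288]
force: [-0.8, -0.3, -1.5]
width: 57.7
gripper_force: 65.3
t 11.68 pos [380.4 274.6 174.8] rot [-3.1410e+00  1.0000e-04  1.2883e+00] F [-0.8 -0.3 -1.5] w 57.7
xyz [-283.7  154.8   -0.3] ang [-0.000e+00  1.000e-03  1.414e+00]
37772 [[-53.8 -29.4   5.6]
 [ 21.8  -0.3   7.3]
 [ 68.   28.7   8.7]]
[ 2.000e-03 -3.000e-03  7.192e+00]
far y range [-29.53139182  28.65267037]
```

```bash
python3 -c "
from h import *
go(556,-55,110,-7.3)"
```

```text
t 11.72 pos [380.2 274.4 174.3] rot [-3.1404e+00  1.1000e-03  1.2881e+00] F [-0.  -0.6 -1.8] w 57.5
xyz [-267.2  260.8   64.3] ang [-0.     0.002  1.415]
```

```bash
python3 -m creep '[{"jaw":0.2,"xyz":[-28,27,0],"angular":[0,0,0.15]},{"jaw":0.2,"xyz":[-56,55,0],"angular":[0,0,0.3]},{"jaw":0.2,"xyz":[-84,82,0],"angular":[0,0,0.45]},{"jaw":0.2,"xyz":[-112,110,0],"angular":[0,0,0.6]},{"jaw":0.2,"xyz":[-140,137,0],"angular":[0,0,0.75]},{"jaw":0.2,"xyz":[-168,165,5],"angular":[0,0,0.9]},{"jaw":0.2,"xyz":[-196,192,15],"angular":[0,0,1.05]},{"jaw":0.2,"xyz":[-224,220,35],"angular":[0,0,1.2]},{"jaw":0.2,"xyz":[-250,245,55],"angular":[0,0,1.34]},{"jaw":0.2,"xyz":[-267,261,64],"angular":[0,0,1.415]},{"jaw":0.2,"xyz":[-267,261,64],"angular":[0,0,1.415]},{"jaw":0.2,"xyz":[-267,261,64],"angular":[0,0,1.415]}]'
python3 - <<'E'
from h import *
p,d=viewer.get_image("scene");viewer.get_image("scene");go(556,-55,60,-7.3)
cv2.imwrite("pics/s7.png",cv2.resize(p[210:370,220:420,::-1],None,fx=3.5,fy=3.5,interpolation=cv2.INTER_CUBIC))
E
```

```text
clock: 13.22
eef_pos: [556.1, -53.6, 110.1]
tool_rot: [-3.141, 0.003, -0.126]
force: [0.1, -0.7, -1.7]
width: 57.5
gripper_force: 65.3
t 13.32 pos [556.6 -53.2 110.8] rot [-3.1404e+00  1.1000e-03 -1.2510e-01] F [-1.   0.6 -1.8] w 57.9
xyz [-0.3  2.  50.8] ang [-0.001  0.001  0.002]
```

```bash
python3 -m creep '[{"jaw":0.2,"xyz":[-0.3,1.5,25],"angular":[0,0,0]},{"jaw":0.2,"xyz":[-0.3,1.5,40],"angular":[0,0,0]},{"jaw":0.2,"xyz":[-0.3,1.5,47],"angular":[0,0,0]},{"jaw":0.2,"xyz":[-0.3,1.5,50],"angular":[0,0,0]},{"jaw":0.2,"xyz":[-0.3,1.5,50],"angular":[0,0,0]},{"jaw":0.2,"xyz":[-0.3,1.5,50],"angular":[0,0,0]}]'
```

```text
clock: 14.08
eef_pos: [556.9, -56.2, 61.4]
tool_rot: [3.142, -0.001, -0.127]
force: [-0.4, -0.8, -2.0]
width: 57.5
gripper_force: 65.2
```

No contact yet, so I'll creep down.

```bash
python3 -m creep '[{"jaw":0.2,"xyz":[0,0,1],"angular":[0,0,0]},{"jaw":0.2,"xyz":[0,0,1.5],"angular":[0,0,0]},{"jaw":0.2,"xyz":[0,0,1.5],"angular":[0,0,0]}]'
```

```text
clock: 14.45
eef_pos: [556.7, -56.1, 59.7]
tool_rot: [-3.141, -0.0, -0.127]
force: [0.4, -0.1, 0.9]
width: 57.7
gripper_force: 65.5
```

It has touched the cork. I'll release and retreat.

```bash
python3 -m creep '[{"jaw":0.4,"xyz":[0,0,0],"angular":[0,0,0]},{"jaw":0.6,"xyz":[0,0,0],"angular":[0,0,0]},{"jaw":0.7,"xyz":[0,0,0],"angular":[0,0,0]},{"jaw":0.7,"xyz":[0,0,0],"angular":[0,0,0]},{"jaw":0.7,"xyz":[0,0,-25],"angular":[0,0,0]},{"jaw":0.7,"xyz":[0,0,-80],"angular":[0,0,0]},{"jaw":0.7,"xyz":[-20,0,-115],"angular":[0,0,0]},{"jaw":0.7,"xyz":[-20,0,-115],"angular":[0,0,0]},{"jaw":0.7,"xyz":[-20,0,-115],"angular":[0,0,0]}]'
python3 - <<'E'
from h import *
m=viewer.camera_model("wrist");p,d=viewer.get_image("wrist");np.savez("pics/w8.npz",p=p,d=d)
cv2.imwrite("pics/w8.png",p[:,:,::-1])
M,r=wsheet(p,m,51,68,(320,220),18,25);print("top",M.sum(),r)
R=wrays(m);P=R/R[...,2:]*d[...,None]@m["T"][:3,:3].T+m["T"][:3,3];print("z",np.percentile(P[M][:,2],[5,50,95]).round(1))
bb=P[(P[...,2]>255)&(P[...,2]<300)&(d>0)];print("bar?",len(bb))
go(538,-220,340,-6.9)
ps,ds=viewer.get_image("side");W=world("side",ds);v,u=np.indices(ds.shape)
q=(abs(u-424)<45)&(abs(v-247)<45)&(ps.max(-1)<60)&(abs(W[...,2]-271)<25);print(q.sum(),rect(W[q]))
E
```

```text
clock: 15.58
eef_pos: [536.8, -53.1, 174.0]
tool_rot: [-3.141, 0.0, -0.127]
force: [0.6, 0.6, -0.2]
width: 72.5
gripper_force: 0.0
top 17088 (array([556., -56.]), array([143.3,  60.3]), -7.1)
z [50.5 51.8 52.9]
bar? 1825
t 15.62 pos [536.7 -53.2 173.6] rot [-3.1414e+00  1.2000e-03 -1.2680e-01] F [-0.2  0.9 -0.4] w 72.4
xyz [  22.2  165.3 -166.5] ang [-0.     0.001 -0.006]
418 (array([ 541.5, -171.4]), array([125.6, 112.8]), -7.4)
```

View pics/w8.png

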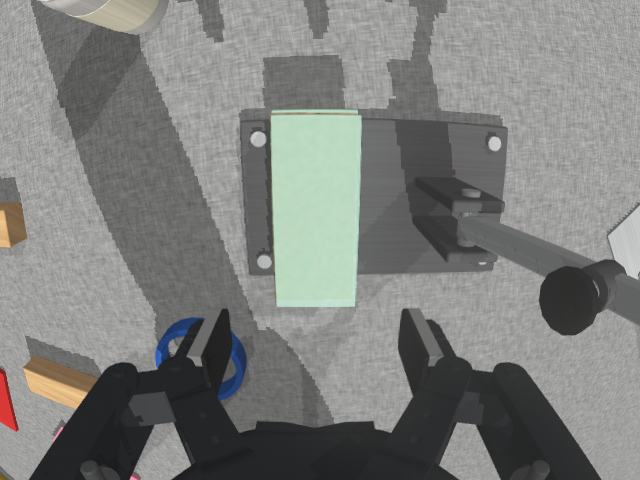

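The stack is square and flush: the glass is at (316,208) with its top at about 51 mm, and about 1 mm of cork shows at the far edge. The lever bar is end-on at (570,300). Next I go above the bar, on the robot side of the arm.

```bash
python3 -c "
from h import *
go(499.5,-215.1,345,-7.2)"
```

```text
t 15.68 pos [536.6 -53.3 173.4] rot [ 3.1415e+00  1.5000e-03 -1.2680e-01] F [1.1 0.2 0.3] w 72.7
xyz [ -16.6  165.2 -171.5] ang [ 0.     0.002 -0.001]
```

```bash
python3 -m creep '[{"jaw":0.7,"xyz":[0,0,-60],"angular":[0,0,0]},{"jaw":0.7,"xyz":[0,0,-120],"angular":[0,0,0]},{"jaw":0.7,"xyz":[0,0,-172],"angular":[0,0,0]},{"jaw":0.7,"xyz":[-4,40,-172],"angular":[0,0,0]},{"jaw":0.7,"xyz":[-8,80,-172],"angular":[0,0,0]},{"jaw":0.7,"xyz":[-12,120,-172],"angular":[0,0,0]},{"jaw":0.7,"xyz":[-16.6,165,-172],"angular":[0,0,0]},{"jaw":0.7,"xyz":[-16.6,165,-172],"angular":[0,0,0]},{"jaw":0.7,"xyz":[-16.6,165,-172],"angular":[0,0,0]},{"jaw":0.7,"xyz":[-16.6,165,-172],"angular":[0,0,0]}]'
python3 - <<'E'
from h import *
m=viewer.camera_model("wrist");p,d=viewer.get_image("wrist")
go(499.5,-215.1,269,-7.2)
cv2.imwrite("pics/w9.png",p[:,:,::-1])
r=wrays(m);P=r/r[...,2:]*d[...,None]@m["T"][:3,:3].T+m["T"][:3,3]
M=(abs(P[...,2]-274)<12)&(p.max(-1)<60)&(d>0);_,L,S,C=cv2.connectedComponentsWithStats(M.astype(np.uint8))
k=1+S[1:,4].argmax();print(C[k],rect(P[L==k]),np.percentile(P[L==k][:,2],[5,50,95]))
E
```

```text
clock: 16.92
eef_pos: [500.0, -213.7, 345.8]
tool_rot: [-3.141, 0.001, -0.125]
force: [0.8, 0.3, 0.1]
width: 72.5
gripper_force: 0.0
t 16.98 pos [ 500.  -213.7  346. ] rot [-3.1411e+00  8.0000e-04 -1.2480e-01] F [ 0.8 -0.6  0.5] w 72.7
xyz [-0.2  1.4 77. ] ang [-0.001  0.001  0.001]
[318.64838147 193.77437488] (array([ 538.5, -220.5]), array([122.1,  13.3]), -6.3) [274.53873618 277.49561545 279.11771568]
```

View pics/w9.png

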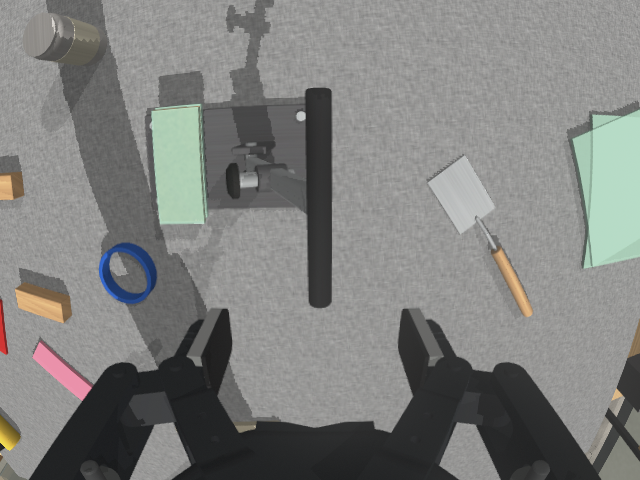

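The bar lies centrally between the open fingers, at column 318, rows 90–305, and its centre matches the first estimate. Next I descend and pinch it.

```bash
python3 -m creep '[{"jaw":0.7,"xyz":[0.8,2,40],"angular":[0,0,0]},{"jaw":0.7,"xyz":[0.8,2,77],"angular":[0,0,0]},{"jaw":0.7,"xyz":[0.8,2,77],"angular":[0,0,0]},{"jaw":0.2,"xyz":[0.8,2,77],"angular":[0,0,0]},{"jaw":-0.3,"xyz":[0.8,2,77],"angular":[0,0,0]},{"jaw":-0.8,"xyz":[0.8,2,77],"angular":[0,0,0]},{"jaw":-0.8,"xyz":[0.8,2,77],"angular":[0,0,0]},{"jaw":-0.8,"xyz":[0.8,2,77],"angular":[0,0,0]},{"jaw":-0.8,"xyz":[0.8,2,77],"angular":[0,0,0]},{"jaw":-0.8,"xyz":[0.8,2,77],"angular":[0,0,0]}]'
python3 - <<'E'
from h import *
go(500.8,-215.7,269,-7.2)
z0=ctrl.read_state()["eef_pos"]
for i,t in enumerate(np.linspace(0,1.92,25)):
    a=t-.349;y=200*(np.sin(a)+np.sin(.349));z=200*(np.cos(a)-np.cos(.349));print(i,round(t,2),"ty %.1f tz %.1f"%(-y,-z))
E
```

```text
clock: 18.23
eef_pos: [500.4, -217.4, 270.4]
tool_rot: [-3.142, -0.001, -0.127]
force: [-0.5, 0.9, 5.7]
width: 12.1
gripper_force: 58.6
t 18.23 pos [ 500.4 -217.4  270.4] rot [-3.1415e+00 -1.5000e-03 -1.2690e-01] F [-0.5  0.9  5.7] w 12.1
xyz [ 0.2 -1.8  1.4] ang [-0.    -0.001 -0.001]
0 0.0 ty -0.0 tz -0.0
1 0.08 ty -15.2 tz -4.9
2 0.16 ty -30.8 tz -8.5
3 0.24 ty -46.6 tz -10.9
4 0.32 ty -62.6 tz -12.0
5 0.4 ty -78.6 tz -11.8
6 0.48 ty -94.5 tz -10.3
7 0.56 ty -110.3 tz -7.6
8 0.64 ty -125.8 tz -3.6
9 0.72 ty -140.9 tz 1.5
10 0.8 ty -155.6 tz 7.9
11 0.88 ty -169.7 tz 15.5
12 0.96 ty -183.1 tz 24.1
13 1.04 ty -195.9 tz 33.8
14 1.12 ty -207.8 tz 44.5
15 1.2 ty -218.8 tz 56.1
16 1.28 ty -228.8 tz 68.5
17 1.36 ty -237.9 tz 81.7
18 1.44 ty -245.8 tz 95.6
19 1.52 ty -252.6 tz 110.1
20 1.6 ty -258.3 tz 125.1
21 1.68 ty -262.7 tz 140.4
22 1.76 ty -265.8 tz 156.1
23 1.84 ty -267.8 tz 172.0
24 1.92 ty -268.4 tz 188.0
```

```bash
python3 -m creep '[{"jaw":-0.8,"xyz":[0,-15.2,-4.9],"angular":[0,0,0]},{"jaw":-0.8,"xyz":[0,-30.8,-8.5],"angular":[0,0,0]},{"jaw":-0.8,"xyz":[0,-46.6,-10.9],"angular":[0,0,0]},{"jaw":-0.8,"xyz":[-1,-62.6,-12],"angular":[0,0,0]},{"jaw":-0.8,"xyz":[-1,-78.6,-11.8],"angular":[0,0,0]},{"jaw":-0.8,"xyz":[-1,-94.5,-10.3],"angular":[0,0,0]},{"jaw":-0.8,"xyz":[-1,-110.3,-7.6],"angular":[0,0,0]},{"jaw":-0.8,"xyz":[-1.5,-125.8,-3.6],"angular":[0,0,0]},{"jaw":-0.8,"xyz":[-1.5,-140.9,1.5],"angular":[0,0,0]},{"jaw":-0.8,"xyz":[-2,-155.6,7.9],"angular":[0,0,0]},{"jaw":-0.8,"xyz":[-2,-155.6,7.9],"angular":[0,0,0]}]'
python3 - <<'E'
from h import *
s=ctrl.read_state();d=s["eef_pos"]-np.array([500.4,-217.4,270.4]);y=d[1]*.993+d[0]*.12;print("y,z",y,d[2],"theta from y",.349+np.arcsin((y/200)-np.sin(.349)))
for t in np.arange(.88,1.9,.08): print(round(t,2),"ty %.1f tz %.1f"%(-200*(np.sin(t-.349)-np.sin(.451)),-200*(np.cos(t-.349)-np.cos(.451))))
E
```

```text
clock: 19.6
eef_pos: [518.3, -60.9, 260.9]
tool_rot: [-3.141, -0.0, -0.125]
force: [3.8, -3.2, 2.2]
width: 11.6
gripper_force: 64.0
y,z 157.54068323814016 -9.454652737720153 theta from y 0.81100651264764
0.88 ty -14.1 tz 7.5
0.96 ty -27.6 tz 16.2
1.04 ty -40.3 tz 25.9
1.12 ty -52.2 tz 36.6
1.2 ty -63.2 tz 48.2
1.28 ty -73.3 tz 60.6
1.36 ty -82.3 tz 73.8
1.44 ty -90.2 tz 87.7
1.52 ty -97.1 tz 102.2
1.6 ty -102.7 tz 117.1
1.68 ty -107.1 tz 132.5
1.76 ty -110.3 tz 148.2
1.84 ty -112.2 tz 164.1
```

Good, the forces are small. I'll continue to 1.68, then to 1.84.

```bash
python3 -m creep '[{"jaw":-0.8,"xyz":[0,-14.1,7.5],"angular":[0,0,0]},{"jaw":-0.8,"xyz":[0,-27.6,16.2],"angular":[0,0,0]},{"jaw":-0.8,"xyz":[0,-40.3,25.9],"angular":[0,0,0]},{"jaw":-0.8,"xyz":[0,-52.2,36.6],"angular":[0,0,0]},{"jaw":-0.8,"xyz":[-0.5,-63.2,48.2],"angular":[0,0,0]},{"jaw":-0.8,"xyz":[-0.5,-73.3,60.6],"angular":[0,0,0]},{"jaw":-0.8,"xyz":[-1,-82.3,73.8],"angular":[0,0,0]},{"jaw":-0.8,"xyz":[-1,-90.2,87.7],"angular":[0,0,0]},{"jaw":-0.8,"xyz":[-1,-97.1,102.2],"angular":[0,0,0]},{"jaw":-0.8,"xyz":[-1,-102.7,117.1],"angular":[0,0,0]},{"jaw":-0.8,"xyz":[-1,-107.1,132.5],"angular":[0,0,0]},{"jaw":-0.8,"xyz":[-1,-107.1,132.5],"angular":[0,0,0]}]'
python3 -m creep '[{"jaw":-0.8,"xyz":[0,-1.8,7.8],"angular":[0,0,0]},{"jaw":-0.8,"xyz":[0,-3.2,15.7],"angular":[0,0,0]},{"jaw":-0.8,"xyz":[0,-4.4,23.5],"angular":[0,0,0]},{"jaw":-0.8,"xyz":[0,-5.1,31.6],"angular":[0,0,0]},{"jaw":-0.8,"xyz":[0,-5.1,31.6],"angular":[0,0,0]},{"jaw":-0.8,"xyz":[0,-5.1,31.6],"angular":[0,0,0]}]'
python3 - <<'E'
from h import *
out=[]
for c in("scene","side","wrist"):
    m=viewer.camera_model(c);p,d=viewer.get_image(c)
    cv2.imwrite(f"pics/e_{c}.png",p[:,:,::-1])
    if c!="wrist": P=world(c,d,m)
    else: r=wrays(m);P=r/r[...,2:]*d[...,None]@m["T"][:3,:3].T+m["T"][:3,3]
    b=(P-np.array([557,-52,0]));ux=np.array([.993,-.118,0]);uy=np.array([.118,.993,0]);X=b@ux;Y=b@uy
    M=(abs(X)<62)&(abs(Y-100)<25)&(P[...,2]>60)&(P[...,2]<115)&(X>-12)&(p.max(-1)<70)
    if M.sum()>20: print(c,M.sum(),"bar top z",np.percentile(P[M][:,2],[50,90,97]).round(1),"Y",np.median(Y[M]).round(1))
go(531,51,83,-7.2)
E
```

```text
clock: 21.1
eef_pos: [530.3, 44.3, 127.6]
tool_rot: [-3.142, 0.001, -0.127]
force: [3.5, -2.2, 1.2]
width: 12.1
gripper_force: 70.3
clock: 21.85
eef_pos: [530.9, 49.5, 97.6]
tool_rot: [-3.14, 0.0, -0.127]
force: [2.2, 2.3, 4.0]
width: 12.3
gripper_force: 71.6
scene 141 bar top z [110.9 113.7 114.4] Y 98.3
side 72 bar top z [108.8 112.7 113.7] Y 93.7
wrist 9343 bar top z [110.9 112.1 112.6] Y 98.5
t 22.0 pos [530.9  49.5  97.7] rot [-3.1405e+00  1.0000e-04 -1.2680e-01] F [3.1 2.1 4.1] w 12.3
xyz [-0.1 -1.5 14.7] ang [-0.001  0.    -0.001]
```

```bash
cat >> h.py <<'E'
def bar():
    s=ctrl.read_state();m=viewer.camera_model("wrist");p,d=viewer.get_image("wrist")
    r=wrays(m);P=r/r[...,2:]*d[...,None]@m["T"][:3,:3].T+m["T"][:3,3]
    b=P-np.array([557,-52,0]);X=b@[.993,-.118,0];Y=b@[.118,.993,0];Z=P[...,2]
    M=(X>20)&(X<56)&(abs(Y-100)<20)&(Z>60)&(Z<125)&(d>0)
    A=np.c_[2*Y[M],2*Z[M],np.ones(M.sum())];f=np.linalg.lstsq(A,Y[M]**2+Z[M]**2,rcond=None)[0]
    S=(abs(X)<60)&(abs(Y+4)<25)&(abs(X)>25)&(Z>40)&(Z<60)
    zt=np.percentile(Z[M],[50,90,98]).round(1);st=np.median(Z[S])
    h=np.median(Z[M&(abs(Y-f[0])<3)]);zc=h-7-(st-51)
    print("n",M.sum(),"Z",zt,"ridge",h.round(1),"Yc",f[0].round(1),"stack",S.sum(),st.round(1),"zc",zc.round(1),"theta",(.349+np.arccos(np.clip((zc-83)/200,-1,1))).round(3),"tcp",s["eef_pos"].round(1),"F",s["force"].round(1))
E
python3 -c "
from h import *
bar()"
```

```text
n 5196 Z [110.9 112.1 112.7] ridge 111.6 Yc 98.4 stack 9194 51.9 zc 103.7 theta 1.816 tcp [530.9  49.5  97.7] F [3.1 2.1 4.1]
```

```bash
python3 -m creep '[{"jaw":-0.8,"xyz":[0,-0.5,6],"angular":[0,0,0]},{"jaw":-0.8,"xyz":[0,-0.8,12],"angular":[0,0,0]},{"jaw":-0.8,"xyz":[0,-1,17],"angular":[0,0,0]},{"jaw":-0.8,"xyz":[0,-1,19],"angular":[0,0,0]},{"jaw":-0.8,"xyz":[0,-1,19],"angular":[0,0,0]},{"jaw":-0.8,"xyz":[0,-1,19],"angular":[0,0,0]}]'
python3 -c "
from h import *
bar()"
```

```text
clock: 22.8
eef_pos: [531.1, 50.6, 78.6]
tool_rot: [-3.14, 0.0, -0.127]
force: [2.1, 3.9, 7.5]
width: 12.0
gripper_force: 72.8
n 5301 Z [92.3 93.6 94.2] ridge 93.1 Yc 99.4 stack 10955 51.9 zc 85.2 theta 1.909 tcp [531.1  50.6  78.6] F [2.1 3.9 7.5]
```

The lever is at about 1.91 rad by geometry and about half-way by force, so I'll hold. I'll let it settle, check the stack, and view the last picture.

```bash
python3 -m creep '[{"jaw":-0.8,"xyz":[0,0,0.5],"angular":[0,0,0]},{"jaw":-0.8,"xyz":[0,0,0.5],"angular":[0,0,0]},{"jaw":-0.8,"xyz":[0,0,0.5],"angular":[0,0,0]},{"jaw":-0.8,"xyz":[0,0,0.5],"angular":[0,0,0]}]'
python3 - <<'E'
from h import *
bar()
a=viewer.get_image("scene")[0];b=viewer.get_image("side")[0];w=viewer.get_image("wrist")[0]
f=lambda i,x:cv2.resize(i,x,interpolation=cv2.INTER_CUBIC)
top=np.hstack([f(a[220:370,230:430],(400,300)),f(b[220:370,310:510],(400,300))])
cv2.imwrite("pics/final.png",np.vstack([top,f(w[0:300],(800,300))])[:,:,::-1])
E
```

```text
clock: 23.35
eef_pos: [531.1, 50.6, 78.1]
tool_rot: [-3.14, 0.0, -0.127]
force: [2.1, 5.0, 7.8]
width: 12.0
gripper_force: 72.9
n 5299 Z [91.9 93.2 93.8] ridge 92.6 Yc 99.5 stack 10994 51.9 zc 84.8 theta 1.911 tcp [531.1  50.6  78.1] F [2.1 5.  7.8]
```

View pics/final.png

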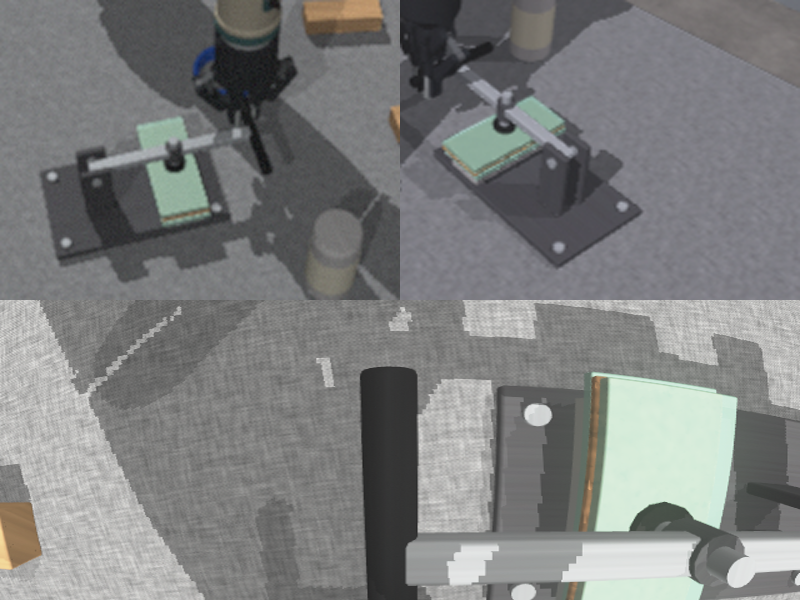

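The lever is level with its foot pressed on the square, flush stack: top left (175,160), side (503,125). The bar is held and steady. Handing in.

```bash
python3 -c "
from cell import ctrl
print(ctrl.finish_job())"
```

```text
the job is handed in; nothing more can be done
None
```

The job is handed in, with no verdict returned: the cork and second glass lie flush on the lower glass, and the arm holds the lever at about 1.91 rad, which puts the foot roughly half-way in (estimated from camera and force).

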